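Contact check on the scanner dock

ROBOT

A 6-joint arm with a two-finger parallel gripper is mounted at the origin on a cart in front of the work surface, level with it; the furniture and walls round the work are solid. World frame = base frame: x ahead of the robot, y to its left, z up, the work surface at z = 0. Lengths are in m, angles in degrees, forces in N, time in s.
With the tool pointing down it reaches from about 0.3 to 0.875 m from the base axis. Payload 4.2 kg.
Tool frame: the origin (TCP) lies midway between the tips of the shut fingers; the grasp point (between the pads) lies behind it (arm.tcp_to_grasp is the z of the grasp point in the tool frame, in m); z points along the fingers, y is the direction in which the jaws open and shut (so a half turn about z gives the same grasp; the last joint's range is limited). The gripper opens to 85 mm and grips with 20 to 120 N. Pads are 22 mm wide; open, the fingers measure 114 mm over their backs; the gripper's body (76 mm by 85 mm) begins 54 mm behind the grasp point. The pads swing forward as they close: fully open they stand 13 mm farther back than shut.
Start: joints at [-74.141, 18.312, 89.639, -0, 72.044, -1.146], TCP at [0.168, -0.55, 0.231] pointing down, gripper open.
Joint ranges: [-177.97, 177.97], [-48.28, 115.42], [12.27, 149.76], [-77.06, 257.06], [2.81, 150.46], [-146.56, 146.56]. Speed limits (degrees/s): [147.25, 147.25, 180, 180, 180, 180].

INTERFACE

Orientations are given as [roll, pitch, yaw] about the fixed x, y, z axes, in that order (R = Rz(yaw) Ry(pitch) Rx(roll)).
In Python, from station import get_obs, grab_frame, arm, recognise gives the robot as it stands.
- The arm moves only by the tool step_arm, never from a script. Its argument "moves" is a list of rows, each a list of 7 numbers: the turn, a rotation vector about the world's x, y, z in rad, then the shift along the world's x, y, z in mm, then the closure, from 0 (fully open) to 1 (shut). A call has 1 to 20 rows; each row shifts and turns the pose as measured when the row begins; what a row does not reach is not made up. A row lasts 1/10 s, in which the tool goes at most 50 mm and 8.59 degrees, less where a joint would pass 70% of its speed; a pose out of reach is approached as far as the arm can. A call is refused whole if a number of a shift passes 50 or a number of a turn 0.15, either way. A call with a gripper value outside its range is refused whole. The fingers move at their own pace and stop on an object; "force" is the grip in N (left out, the last holds). Time passes only in rows, so rows that do not move let the fingers close. It gives the time, the measured TCP pose, the force and the opening at its end, in the units of the state.
- get_obs(): the state, without advancing time (a new reading comes with each control period).
- grab_frame(name): name is "scene" or "top" or "wrist"; returns a dict with "pixels" (420x560x3 uint8, red, green, blue), "range_z" (420x560 float32, m along the optical axis (not along the pixel's ray), 0 where there is no reading), "fovy" (degrees; the focal length in pixels is half the picture's height over the tangent of half this angle, whatever the lens; pixels are square), "cx", "cy" (the principal point, pixels), "dist" ([k1, k2, p1, p2, k3] as OpenCV has them; the pictures are not rectified), "rvec" (rotation vector, rad) and "tvec" (3), from world to camera coordinates, as OpenCV has them; the wrist camera has in their place "tool_from_camera" (4x4, takes a point from camera to tool coordinates, whose origin is the TCP and whose axes are the flange's). Camera axes: x right, y down, z forward; pixel columns grow to the right and rows downward; lengths in m; the calibration is good to about 2 mm. A picture is of the moment at which its call begins: read the wrist's pose just before it.
- arm.finish_job(): hands the job in, once; it reports no verdict.
Trained networks look in the newest picture that a camera, given by its name, has taken for a name from the list of things; names that differ only in an ending like _2 or _b are one class to them, and where a whole thing is asked for, a point or a joint stands for the part that bears it (a point fixed in the world has none). Each returns a list of dicts, best first, with "score" (0 to 1); they miss things now and then, are a little off and sometimes report something else, mostly with a low value. They report only what shows in the picture. A call takes as long as a camera call. They do not tell look-alikes from the thing itself.
- recognise(camera, label): "pixel" ([row, column] in pixels, amid what is visible of it).
The state is a dict: "time_s": time; "joint_positions": joint angles; "qd": joint speeds; "joint_torque": joint torques, N m; "tcp_pos": TCP position; "eef_rot": TCP orientation; "contact_force": force on the tool from outside, world axes, zero at the start; "ft_torque": the same for the moment, N m; "opening": finger opening in m.
Only numpy, scipy, OpenCV 4.12 (cv2) and the standard library are available. Lean on these libraries where they do the work, as an engineer would, in place of code of your own. Each camera call takes 0.05 s, during which the arm holds its last target.

TASK

Check the contacts of the scanner dock with the test probe: push down the flat press plate of the probe's cradle so that the handle tips well up, then take the probe by its handle. Touch its tip gently on the widest of the dock's three round studs, then the middle-sized one, then the narrowest, each time pushing the stud down a few millimetres and holding it there for about half a second. Lay the probe back in its cradle the way it lay, and leave the other things on the bench alone.

Things in the scene. Friction and masses are not known exactly. Their poses are not given: they have to be found in the camera images.
- cradle: fixed grey housing of the probe cradle, 176 x 64 mm, 72 mm high, standing on the bench. Origin on the bench under the rocker's pivot; x points along the cradle from the handle end to the press-plate end, y is the pivot's direction, z up. Two side walls (38 mm apart inside, top 72 mm up) run from x = -156 to +16 mm, so that the probe's handle lies sunk between them while the rocker is flat; the press-plate end is open, with only two feet 8 mm high beside it
- rocker (a joint): tilt of the steel rocker that carries the probe (rad): 0 = flat, 0.75 = its stop. It grows as the press plate is pushed down and the probe's handle tips up. The pivot is on the cradle's origin line, 58 mm up; a friction hinge (about 0.11 N m) keeps it at any tilt. To push the plate at the press point takes about 3 N
- press_point (a point): point on the upper face of the flat steel press plate (plate 40 mm wide, from 22 to 72 mm beyond the pivot; this point 55 mm from the pivot, on the rocker's top face, level with the pivot). x runs along the rocker away from the handle, z out of the plate. At full tilt the plate's end is about 5 mm over the bench
- rocker_seat (a point): where the probe's origin lies when it is seated in the rocker: 90 mm from the pivot on the handle side, 8 mm over the rocker's strip; axes as the probe's then are (x down the rocker towards the tip stop, z out of it). Turns with the rocker. Under the handle the strip is 12 mm wide; flared cheeks 24 mm apart (18 at the foot) hold the handle from 30 to 48 mm ahead of the seat, low walls 16 mm apart guide the needle at 94 to 106 mm, and a tip stop stands at 108 mm
- probe: cordless test probe, 50 g, 160 mm long: black handle of 16 x 16 mm square section from x = -55 to +50 mm, a cone, then a steel needle 4 mm thick. Origin on its axis, in the handle; x points to the tip, z up as it lies. With the rocker tipped right up, the handle behind x = +10 mm stands clear of cradle and cheeks and can be gripped across y (16 mm)
- probe_tip (a point): the rounded end of the needle, 105 mm from the probe's origin along its x
- dock: fixed grey scanner charging dock, 130 x 190 mm, top face 32 mm up, with black guide strips 13 mm high along both short sides and the back. Origin under its centre; x towards its back strip
- stud_wide: the widest of the dock's three round brass contact studs, 28 mm in diameter. Origin at the stud's axis on the dock's top face; the stud's flat head stands 10 mm above the origin when not pressed
- pin_wide (a joint): how far the widest stud is pushed down (m): 0 = up, 0.006 = bottom; spring of 0.6 N at rest, 1.8 N at the bottom. It springs back
- stud_middle: the middle-sized of the dock's three round brass contact studs, 21 mm in diameter. Origin at the stud's axis on the dock's top face; the stud's flat head stands 10 mm above the origin when not pressed
- pin_middle (a joint): how far the middle-sized stud is pushed down (m): 0 = up, 0.006 = bottom; spring of 0.6 N at rest, 1.8 N at the bottom. It springs back
- stud_narrow: the narrowest of the dock's three round brass contact studs, 14 mm in diameter. Origin at the stud's axis on the dock's top face; the stud's flat head stands 10 mm above the origin when not pressed
- pin_narrow (a joint): how far the narrowest stud is pushed down (m): 0 = up, 0.006 = bottom; spring of 0.6 N at rest, 1.8 N at the bottom. It springs back
- sample_box: small brown carton, 69 x 133 x 60 mm, loose bystander; origin at the centre of its underside
- charger_brick: black charger brick, 65 x 100 x 35 mm, loose bystander; origin at the centre of its underside
- tape_masking: flat roll of masking tape, 100 mm across, 24 mm high, loose bystander; origin at the centre of its underside
- screwdriver: screwdriver with a red handle, 196 mm long, 26 mm thick, lying along its y, loose bystander; origin at the centre of its underside
- espresso_cup: small white cup, 64 mm across and high, upright, loose bystander; origin at the centre of its underside
Mind the look-alikes: they are no part of the job. Of the things shaped like the probe, the black one is meant.

How it is judged:
By the outcome, as a careful person would: the job done as asked, in the order asked, and still so for the second after the job is handed in, with the robot touching nothing.
It also fails if it takes over 72 s, if anything falls off the work surface, if the arm or the gripper's body presses on something with over 40 N, if the wrist force passes 120 N, or if a joint passes its speed limit or range.

## Working session

There is one attempt and no reset: what is moved stays moved. The work goes in short steps, Python scripts to look and compute and a tool call to move; the robot and the scene stay as the last step left them, time stands still between calls to the robot, and variables do not carry over. Pictures are saved under pics/ and viewed, and the job is handed in when it is done.

Besides the shell and the picture viewer there is one more tool, called after ">>>" as name(argument=value, ...), one argument or row to a line, values as JSON. step_arm: Moves the arm, as the interface text tells. Its arguments: {"type":"object","properties":{"moves":{"type":"array"},"force":{"type":"number"}},"required":["moves"]}

```bash
ls; mkdir -p pics
cat > h.py <<'E'
import numpy as np, cv2
from station import get_obs, grab_frame, arm, recognise
def save(n,f):
    cv2.imwrite(f'pics/{n}.png',cv2.cvtColor(f['pixels'],cv2.COLOR_RGB2BGR)); np.savez(f'pics/{n}.npz',**{k:np.array(v) for k,v in f.items()})
def K(f):
    F=210/np.tan(np.radians(float(f['fovy']))/2); return np.array([[F,0,float(f['cx'])],[0,F,float(f['cy'])],[0,0,1]])
def ray(f,px):
    px=np.array(px,float).reshape(-1,2)  # row,col
    u=cv2.undistortPoints(px[:,::-1].reshape(-1,1,2).copy(),K(f),np.array(f['dist'],float)).reshape(-1,2)
    return np.c_[u,np.ones(len(u))]
def pose(f):
    R=cv2.Rodrigues(np.array(f['rvec'],float))[0]; t=np.array(f['tvec'],float).reshape(3); return R,t
def world(f,px,z=None):
    r=ray(f,px);R,t=pose(f)
    if z is None:
        px=np.array(px).reshape(-1,2).round().astype(int); d=np.array(f['range_z'])[px[:,0],px[:,1]]
        return (r*d[:,None]-t)@R
    c=-R.T@t; d=r@R
    return c+d*((z-c[2])/d[:,2])[:,None]
def load(n): return dict(np.load(f'pics/{n}.npz'))
def cloud(f):
    h,w=np.array(f['range_z']).shape
    rr,cc=np.mgrid[0:h,0:w]; px=np.c_[rr.ravel(),cc.ravel()]
    return world(f,px).reshape(h,w,3)
E
python3 - <<'E'
from h import *
o=get_obs(); print({k:o[k] for k in('time_s','tcp_pos','eef_rot','opening')}, arm.tcp_to_grasp)
for n in('scene','top'):
    f=grab_frame(n); save(n,f)
    for l in('cradle','press_point','rocker_seat','probe','probe_tip','dock','stud_wide','stud_middle','stud_narrow','screwdriver','sample_box','charger_brick','tape_masking','espresso_cup'):
        for d in recognise(n,l)[:3]: print(n,l,np.round(d['pixel']),round(d['score'],2),np.round(world(f,d['pixel'])[0],3))
E
```

```text
pics
{'time_s': 0.0, 'tcp_pos': array([ 0.16804061, -0.54939355,  0.23047784]), 'eef_rot': array([-1.79898240e+02, -3.09072832e-03,  1.70036040e+01]), 'opening': 0.0854008529396951} -0.0187
scene dock [282. 293.] 0.48 [ 0.368 -0.252  0.02 ]
scene screwdriver [282. 297.] 0.55 [ 0.374 -0.264  0.025]
scene sample_box [286. 391.] 0.93 [ 0.516 -0.507  0.06 ]
scene charger_brick [184. 305.] 0.77 [ 0.737 -0.028  0.033]
top cradle [227. 168.] 0.93 [0.538 0.228 0.07 ]
top press_point [197. 178.] 0.79 [0.621 0.205 0.059]
top rocker_seat [203. 175.] 0.85 [0.604 0.21  0.071]
top probe [222. 250.] 0.78 [0.551 0.013 0.014]
top probe [243. 163.] 0.75 [0.497 0.241 0.076]
top probe_tip [240. 159.] 0.81 [0.503 0.251 0.074]
top probe_tip [222. 250.] 0.55 [0.551 0.013 0.014]
top dock [212. 323.] 0.71 [ 0.573 -0.192  0.028]
top stud_narrow [204. 329.] 0.36 [ 0.593 -0.207  0.041]
top screwdriver [283. 351.] 0.78 [ 0.377 -0.262  0.027]
top sample_box [232. 420.] 0.58 [ 0.511 -0.446  0.064]
top sample_box [215. 325.] 0.38 [ 0.565 -0.196  0.03 ]
top charger_brick [153. 260.] 0.63 [ 0.742 -0.022  0.037]
top charger_brick [229. 170.] 0.62 [0.535 0.229 0.054]
top tape_masking [237. 164.] 0.68 [0.512 0.237 0.077]
top tape_masking [233. 109.] 0.61 [ 0.531  0.417 -0.001]
top espresso_cup [271. 273.] 0.74 [ 0.413 -0.05   0.009]
top espresso_cup [202. 175.] 0.21 [0.606 0.211 0.064]
```

View pics/top.png

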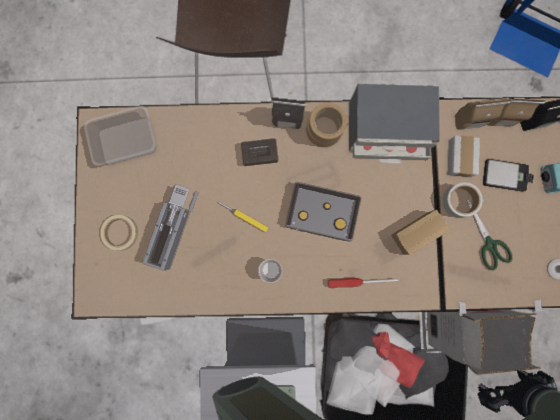

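View pics/scene.png

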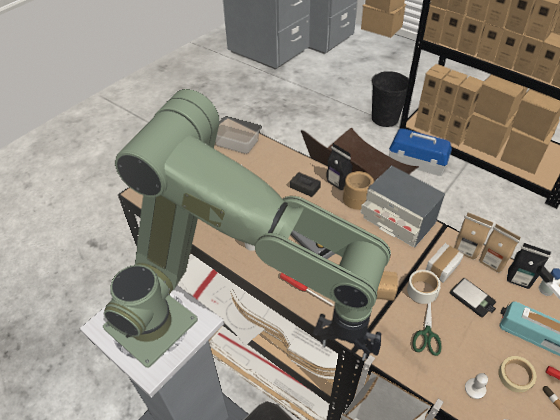

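Run:
```python
import cv2
a=cv2.imread('pics/top.png')
c=cv2.resize(a[160:290,110:270],None,fx=4.5,fy=4.5,interpolation=cv2.INTER_CUBIC);cv2.imwrite('pics/c1.png',c)
c=cv2.resize(a[160:270,270:400],None,fx=5,fy=5,interpolation=cv2.INTER_CUBIC);cv2.imwrite('pics/c2.png',c)
```

```text
(no output)
```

View pics/c1.png

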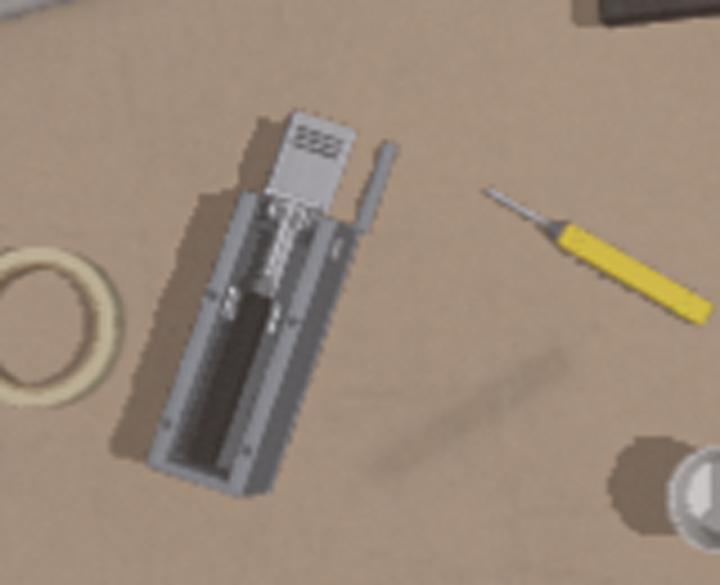

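View pics/c2.png

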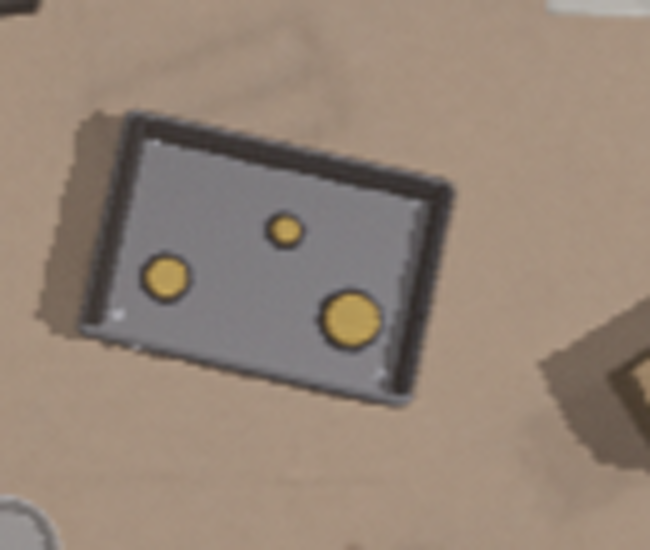

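The black probe lies in the cradle at about (row 240, col 163). The look-alike is the yellow probe on the bench at (217, 243). The task asks for the black one. The dock is at (212, 323), with the wide stud at about (224, 340), the middle one at (215, 303) and the narrow one at (206, 327). I'll fit rough poses next.

Run:
```python
from h import *
f=load('top'); P=cloud(f); img=f['pixels'].astype(int)
R,t=pose(f); print('cam',-R.T@t)
def rect(m):
    q=P[m][:,:2].astype(np.float32); (c,s,a)=cv2.minAreaRect(q); print(len(q),np.round(c,4),np.round(s,4),round(a,2)); return cv2.boxPoints((c,s,a))
x,y,z=P[...,0],P[...,1],P[...,2]
m=(x>.4)&(x<.7)&(y>.13)&(y<.33)&(z>.064)&(z<.08)
print(np.round(rect(m),4))
m=(x>.45)&(x<.72)&(y>-.35)&(y<-.05)&(z>.022)&(z<.06)
print(np.round(rect(m),4))
# studs: brass colour
hsv=cv2.cvtColor(f['pixels'],cv2.COLOR_RGB2HSV)
m=((hsv[...,1]>90)&(hsv[...,0]>15)&(hsv[...,0]<32)).astype(np.uint8); m[:185]=0;m[242:]=0;m[:,:288]=0;m[:,362:]=0
n,l,s,c=cv2.connectedComponentsWithStats(m)
for i in range(1,n):
    if s[i,4]>8: print(s[i],c[i],world(f,[[c[i][1],c[i][0]]],.042).round(4), np.median(z[l==i]).round(4))
```

```text
cam [ 0.45984628 -0.06195292  1.25081093]
1062 [0.5379 0.2333] [0.0634 0.2215] 70.24
[[0.423  0.2409]
 [0.6314 0.166 ]
 [0.6529 0.2257]
 [0.4444 0.3006]]
3202 [ 0.6264 -0.2067] [0.1915 0.2371] 74.72
[[ 0.4868 -0.2678]
 [ 0.7155 -0.3303]
 [ 0.766  -0.1455]
 [ 0.5372 -0.083 ]]
[324 203   6   6  26] [326.65384615 205.65384615] [[ 0.5893 -0.2008  0.042 ]] 0.0414
[299 212   8   8  52] [302.63461538 215.15384615] [[ 0.5648 -0.1342  0.042 ]] 0.0427
[335 219  11  10  92] [339.73913043 223.5       ] [[ 0.5395 -0.2348  0.042 ]] 0.0425
```

>>> step_arm(
  moves=[
    [0,0,-0.036,18,43,6,1],
    [0,0,-0.036,18,43,6,1],
    [0,0,-0.036,18,43,6,1],
    [0,0,-0.036,18,43,6,1],
    [0,0,-0.036,18,43,6,1],
    [0,0,-0.036,18,43,6,1],
    [0,0,-0.036,18,43,6,1],
    [0,0,-0.036,18,43,6,1],
    [0,0,-0.036,18,43,6,1],
    [0,0,-0.036,18,43,6,1],
    [0,0,-0.036,18,43,6,1],
    [0,0,-0.036,18,43,6,1],
    [0,0,-0.036,18,43,6,1],
    [0,0,-0.036,18,43,6,1],
    [0,0,-0.036,18,43,6,1],
    [0,0,-0.036,18,43,6,1],
    [0,0,-0.036,18,43,6,1],
    [0,0,-0.036,18,43,6,1],
    [0,0,0,0,0,0,1],
  ],
)

```text
time_s: 3.4
tcp_pos: [0.4975, 0.2565, 0.3443]
eef_rot: [-180.0, -0.8, -22.0]
contact_force: [0.4, -0.8, -0.4]
opening: 0.0001
```

```bash
cat >> h.py <<'E'
from scipy.spatial.transform import Rotation as Rot
def wrist(n):
    o=get_obs(); f=grab_frame('wrist')
    T=np.eye(4); T[:3,:3]=Rot.from_euler('xyz',np.array(o['eef_rot']),degrees=True).as_matrix(); T[:3,3]=o['tcp_pos']
    W=T@np.array(f['tool_from_camera']); Ri=W[:3,:3].T
    f['rvec']=cv2.Rodrigues(Ri)[0].ravel(); f['tvec']=-Ri@W[:3,3]; save(n,f); return f
def proj(f,X): return cv2.projectPoints(np.array(X,float).reshape(-1,3),np.array(f['rvec'],float),np.array(f['tvec'],float),K(f),np.array(f['dist'],float))[0].reshape(-1,2)
def st():
    o=get_obs(); print(round(o['time_s'],2),'tcp',np.round(o['tcp_pos'],4),'rot',np.round(o['eef_rot'],2),'F',np.round(o['contact_force'],2),'op',round(o['opening'],4))
E
python3 - <<'E'
from h import *
f=wrist('w1'); st(); R,t=pose(f); print('cam',-R.T@t)
for l in('cradle','press_point','rocker_seat','probe','probe_tip'):
    for d in recognise('wrist',l)[:3]: print(l,np.round(d['pixel']),round(d['score'],2),np.round(world(f,d['pixel'])[0],3))
E
```

```text
3.45 tcp [0.4964 0.2543 0.3442] rot [179.9   -0.79 -22.01] F [-0.7  -0.54 -0.53] op 0.0001
cam [0.56098468 0.23227257 0.4875318 ]
cradle [119. 281.] 0.6 [0.56  0.228 0.067]
press_point [ 70. 279.] 0.92 [0.615 0.208 0.057]
rocker_seat [ 68. 281.] 0.69 [0.615 0.206 0.056]
rocker_seat [ 22. 526.] 0.41 [ 0.557 -0.095  0.045]
probe [165. 285.] 0.88 [0.507 0.244 0.073]
probe [ 60. 422.] 0.85 [0.561 0.025 0.015]
probe_tip [167. 284.] 0.83 [0.506 0.246 0.074]
probe_tip [ 58. 424.] 0.83 [0.564 0.023 0.015]
```

View pics/w1.png

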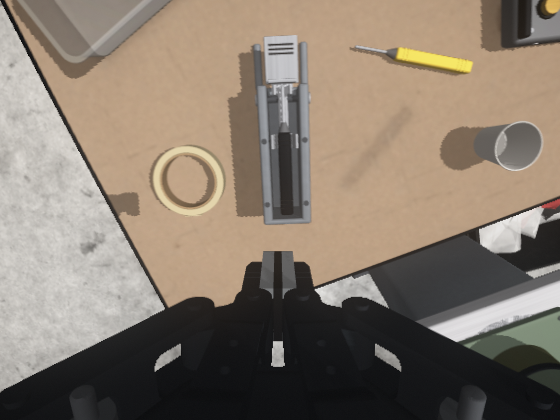

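The wrist picture shows the cradle at cols 257–312, rows 35–223, with the press plate at (60, 281) and the black handle at (165, 285). I'll enlarge it to pick the corners.

Run:
```python
import cv2
a=cv2.imread('pics/w1.png')
c=cv2.resize(a[25:125,235:335],None,fx=6,fy=6,interpolation=cv2.INTER_CUBIC);cv2.imwrite('pics/c3.png',c)
c=cv2.resize(a[130:230,235:335],None,fx=6,fy=6,interpolation=cv2.INTER_CUBIC);cv2.imwrite('pics/c4.png',c)
```

```text
(no output)
```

View pics/c3.png

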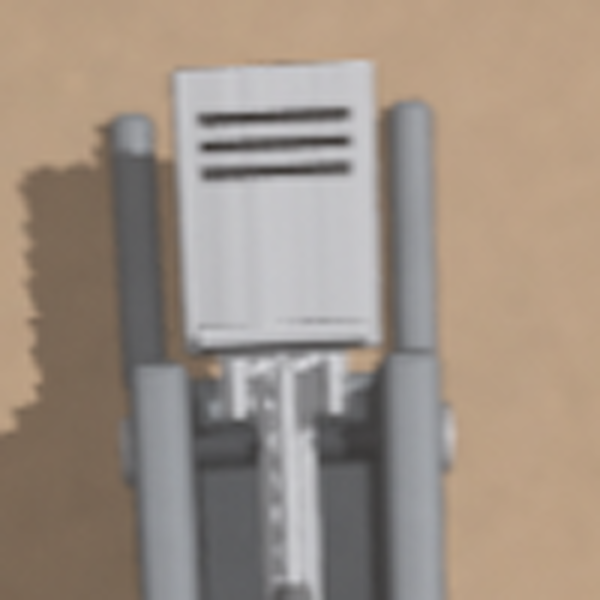

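View pics/c4.png

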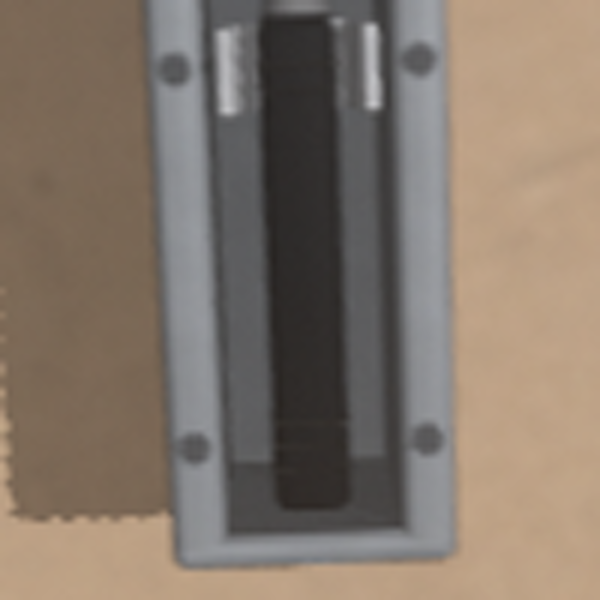

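Run:
```python
from h import *
f=load('w1')
c=world(f,[[85.8,257.5],[83.7,308],[224.2,265],[222.5,310.8]],.072)
p=world(f,[[36.7,264.2],[35.3,297],[82,266.2],[81.5,298.3]],.058)
n=np.linalg.norm
print(c.round(4)); print(p.round(4))
print('w',n(c[0]-c[1]),n(c[2]-c[3]),'l',n(c[0]-c[2]),n(c[1]-c[3]),'plate w',n(p[0]-p[1]))
fm=(c[0]+c[1])/2; nm=(c[2]+c[3])/2; pm=(p[0]+p[1])/2; d=(fm-nm)[:2]; print('yaw walls',np.degrees(np.arctan2(d[1],d[0])))
d2=(pm-nm)[:2]; print('yaw near-plate',np.degrees(np.arctan2(d2[1],d2[0])), n(d2))
u=d2/n(d2); print('origin from plate end',pm[:2]-.072*u,'from wall far',fm[:2]-.016*u,'from near',nm[:2]+.156*u)
P=cloud(f)
for r,cc in[(60,281),(150,285),(200,286),(150,262)]: print(P[r-1:r+2,cc-1:cc+2].reshape(-1,3).mean(0).round(4))
```

```text
[[0.6061 0.2395 0.072 ]
 [0.586  0.1834 0.072 ]
 [0.4449 0.2968 0.072 ]
 [0.4246 0.2405 0.072 ]]
[[0.6556 0.211  0.058 ]
 [0.6425 0.1745 0.058 ]
 [0.6077 0.2282 0.058 ]
 [0.5936 0.1918 0.058 ]]
w 0.05954405486479631 0.059830628387447564 l 0.17109031405611183 0.17115616087106852 plate w 0.038757802826783656
yaw walls -19.51859263722137
yaw near-plate -19.497061014560057 0.2273465183487226
origin from plate end [0.58118532 0.21679987] from wall far [0.58095331 0.2168138 ] from near [0.58180133 0.21658177]
[0.6243 0.2022 0.0573]
[0.5243 0.2372 0.0738]
[0.4651 0.2593 0.0733]
[0.5348 0.2635 0.0714]
```

>>> step_arm(
  moves=[
    [0.005,0.013,0.015,20,-8,-32,1],
    [0,0,0.015,20,-8,-32,1],
    [0,0,0.015,20,-8,-32,1],
    [0,0,0,20,-8,-32,1],
    [0,0,0,20,-8,-32,1],
    [0,0,0,20,-8,-32,1],
    [0,0,0,17,-8,-32,1],
    [0,0,0,0,0,-20,1],
    [0,0,0,0,0,0,1],
  ],
)

```text
time_s: 4.6
tcp_pos: [0.6345, 0.1792, 0.1002]
eef_rot: [-179.6, -0.5, -20.4]
contact_force: [-0.3, -0.7, 0.2]
opening: 0.0001
```

```bash
python3 -c "
from h import *
st()"
```

```text
4.6 tcp [0.6345 0.1792 0.1002] rot [-179.59   -0.51  -20.39] F [-0.34 -0.67  0.2 ] op 0.0001
```

>>> step_arm(
  moves=[
    [0,0,0.015,-1,19,0,1],
    [0,0,0,0,0,-15,1],
    [0,0,0,0,0,-15,1],
    [0,0,0,0,0,-5,1],
  ],
)

```text
time_s: 5.0
tcp_pos: [0.6351, 0.1993, 0.0697]
eef_rot: [-179.3, -0.9, -19.5]
contact_force: [-1.1, 0.5, -0.2]
opening: 0.0001
```

>>> step_arm(
  moves=[
    [0,0,0,0,0,-8,1],
    [0,0,0,0,0,-8,1],
    [0,0,0,0,0,-8,1],
    [0,0,0,0,0,-8,1],
    [0,0,0,0,0,-8,1],
  ],
)

```text
time_s: 5.5
tcp_pos: [0.6362, 0.2006, 0.0317]
eef_rot: [-179.0, -1.2, -19.5]
contact_force: [0.3, -0.3, 4.3]
opening: -0.0001
```

>>> step_arm(
  moves=[
    [-0.009,0.025,0,0,-1,-5,1],
    [0,0,0,0,-1,-5,1],
    [0,0,0,0,0,-4,1],
    [0,0,0,0,0,-3,1],
  ],
)

```text
time_s: 5.9
tcp_pos: [0.638, 0.1985, 0.0127]
eef_rot: [180.0, -0.1, -19.5]
contact_force: [-0.4, -0.2, 2.5]
opening: -0.0004
```

>>> step_arm(
  moves=[
    [0,0,0,0,0,-2,1],
    [0,0,0,0,0,-2,1],
  ],
)

```text
time_s: 6.1
tcp_pos: [0.6392, 0.1982, 0.009]
eef_rot: [-180.0, -0.3, -19.5]
contact_force: [1.9, -0.5, 10.1]
opening: -0.0001
```

>>> step_arm(
  moves=[
    [0,0,0,0,0,20,1],
    [0,0,0,0,0,45,1],
    [0,0,0,0,0,45,1],
    [0,0,0,0,0,45,1],
    [0,0,0,0,0,45,1],
    [0,0,0,-20,7,40,0.8],
    [0,0,0,-40,14,20,0.5],
    [0,0,0,-40,14,10,0.2],
    [0,0,0,-20,7,0,0],
    [0,0,0,0,0,0,0],
  ],
)

```text
time_s: 7.1
tcp_pos: [0.5087, 0.2382, 0.2815]
eef_rot: [179.6, 0.5, -19.6]
contact_force: [-0.1, -0.3, 0.1]
opening: 0.0725
```

Run:
```python
from h import *
f=wrist('w2'); st()
for l in('rocker_seat','probe','probe_tip'):
    for d in recognise('wrist',l)[:3]: print(l,np.round(d['pixel']),round(d['score'],2),np.round(world(f,d['pixel'])[0],3))
P=cloud(f); O=np.array([.5813,.2167]);a=np.radians(-19.5);u=np.array([np.cos(a),np.sin(a)]);v=np.array([-u[1],u[0]])
lx=(P[...,:2]-O)@u; ly=(P[...,:2]-O)@v; z=P[...,2]
blk=f['pixels'].max(2)<75
m=blk&(lx>-.15)&(lx<.0)&(abs(ly)<.04)&(z>.09)&(z<.25)
print(m.sum()); 
for a0 in np.arange(-.13,0,.01):
    k=m&(lx>=a0)&(lx<a0+.01)
    if k.sum()>3: print(round(a0+.005,3),k.sum(),'z',np.median(z[k]).round(4),'y',ly[k].min().round(4),ly[k].max().round(4),np.median(ly[k]).round(4))
c=np.polyfit(lx[m],z[m],1); print(c,np.degrees(np.arctan(c[0])))
```

```text
7.15 tcp [0.51   0.2379 0.2814] rot [179.61   0.4  -19.62] F [-0.74  0.1   0.58] op 0.0791
rocker_seat [ 86. 270.] 0.63 [0.603 0.212 0.054]
probe [ 67. 437.] 0.86 [0.562 0.024 0.017]
probe [175. 272.] 0.63 [0.527 0.237 0.134]
probe_tip [ 69. 439.] 0.82 [0.559 0.022 0.016]
probe_tip [174. 270.] 0.78 [0.529 0.238 0.133]
1903
-0.095 164 z 0.1626 y -0.0058 0.0095 0.0018
-0.085 283 z 0.1595 y -0.0058 0.0102 0.0017
-0.075 271 z 0.1498 y -0.0059 0.0096 0.0018
-0.065 257 z 0.1404 y -0.0061 0.0098 0.0018
-0.055 221 z 0.1315 y -0.0061 0.0099 0.0018
-0.045 220 z 0.1223 y -0.0054 0.0109 0.0019
-0.035 205 z 0.113 y -0.0056 0.0127 0.0019
-0.025 193 z 0.104 y -0.0057 0.0128 0.0019
-0.015 88 z 0.0967 y -0.0057 0.0096 0.0019
[-0.89438163  0.08170782] -41.80886475550372
```

View pics/w2.png

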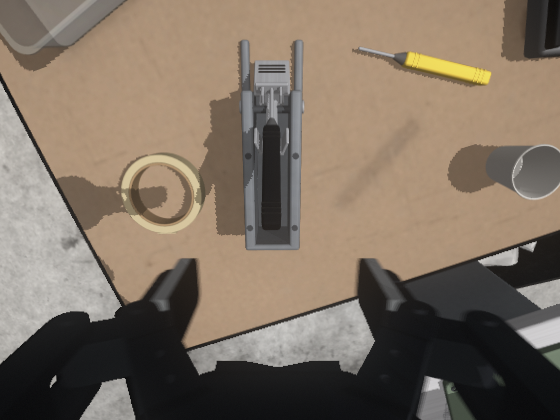

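>>> step_arm(
  moves=[
    [0,0,0,0,2,-40,0],
    [0,0,0,0,2,-40,0],
    [0,0,0,0,1,-40,0],
    [0,0,0,0,0,-20,0],
    [0,0,0,0,0,0,0],
  ],
)

```text
time_s: 7.8
tcp_pos: [0.5175, 0.2396, 0.1327]
eef_rot: [179.5, 0.4, -20.1]
contact_force: [-0.8, 0.1, 0.5]
opening: 0.0854
```

>>> step_arm(
  moves=[
    [0,0,0.01,-6,4,-10,0],
    [0,0,0,0,0,-3,0],
    [0,0,0,0,0,0,0],
  ],
)

```text
time_s: 8.1
tcp_pos: [0.5135, 0.2437, 0.1193]
eef_rot: [179.6, 0.3, -19.6]
contact_force: [-0.8, -0.6, 0.6]
opening: 0.0852
```

Run:
```python
from h import *
f=wrist('w3'); st()
```

```text
8.15 tcp [0.5135 0.2438 0.1196] rot [179.57   0.28 -19.57] F [-0.36  0.3  -0.65] op 0.0853
```

View pics/w3.png

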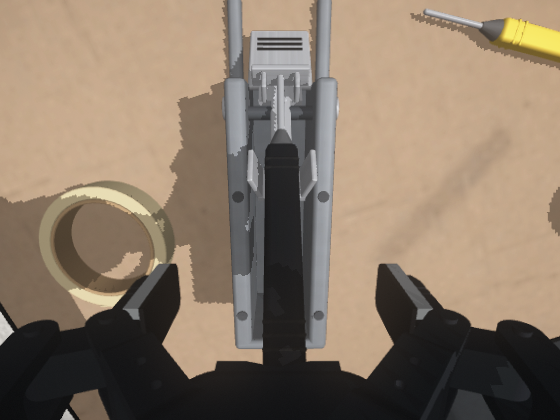

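Run:
```python
from h import *
f=load('w3'); o=get_obs()
Rt=Rot.from_euler('xyz',o['eef_rot'],degrees=True).as_matrix(); p=o['tcp_pos']
for z in(-.0317,-.0187,0,.02): print(z,proj(f,p+Rt@[0,0,z]).round(1),proj(f,p+Rt@[0,.0427,z]).round(1),proj(f,p+Rt@[0,-.0427,z]).round(1))
P=cloud(f); q=(P-p)@Rt
blk=f['pixels'].max(2)<75
for a in np.arange(-.02,.07,.01):
    k=blk&(q[...,0]>a)&(q[...,0]<a+.01)&(abs(q[...,1])<.02)&(q[...,2]<.03)
    if k.sum()>3: print(round(a,3),k.sum(),q[k][:,1].min().round(4),q[k][:,1].max().round(4),np.median(q[k][:,2]).round(4))
```

```text
-0.0317 [[280.8 308.2]] [[393.5 307.7]] [[168.  307.9]]
-0.0187 [[280.5 290.8]] [[383.1 290.4]] [[177.7 290.6]]
0 [[280.1 270.5]] [[371.1 270.2]] [[189.  270.4]]
0.02 [[279.8 253.4]] [[360.8 253.2]] [[198.6 253.4]]
-0.02 1034 -0.0069 0.0092 -0.0402
-0.01 1571 -0.0072 0.0094 -0.0329
0.0 1635 -0.0194 0.0192 -0.0246
0.01 10859 -0.02 0.02 -0.0833
0.02 1870 -0.02 0.0198 -0.0091
0.03 911 -0.007 0.0098 0.004
0.04 823 -0.0076 0.0089 0.0133
0.05 500 -0.0074 0.0087 0.021
```

>>> step_arm(
  moves=[
    [0,0,0,0,-1,0,0.3],
    [0,0,0,0,0,0,0.6],
    [0,0,0,0,0,0,0.7],
    [0,0,0,0,0,0,1],
    [0,0,0,0,0,0,1],
    [0,0,0,0,0,0,1],
    [0,0,0,0,0,0,1],
  ],
  force=60,
)

```text
time_s: 8.85
tcp_pos: [0.5149, 0.2431, 0.1229]
eef_rot: [179.8, 0.0, -19.5]
contact_force: [-0.1, 0.4, 0.3]
opening: 0.0146
```

Run:
```python
from h import *
f=wrist('w4'); st()
```

```text
8.9 tcp [0.5149 0.2431 0.1229] rot [ 1.7978e+02  2.0000e-02 -1.9550e+01] F [-0.15 -0.26 -0.06] op 0.0148
```

View pics/w4.png

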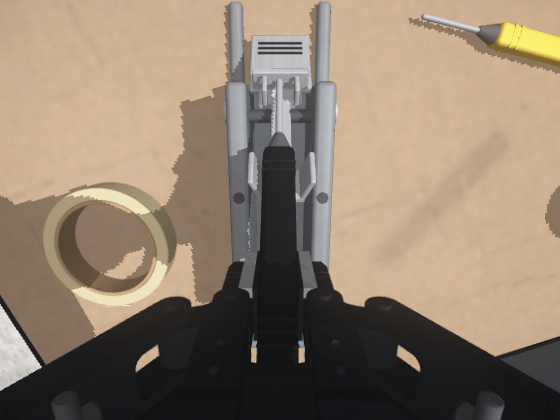

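The probe is gripped (opening 14.8 mm). I note the grip pose for the return: TCP (0.5149, 0.2431, 0.1229), yaw −19.5. Lifting now.

>>> step_arm(
  moves=[
    [0,0,0,0,0,6,1],
    [0,0,0,0,0,8,1],
    [0,0,0,0,0,12,1],
    [0,0,0,0,0,25,1],
    [0,0,0,0,0,30,1],
    [0,0,0,0,0,30,1],
    [0,0,0,0,0,0,1],
  ],
)

```text
time_s: 9.6
tcp_pos: [0.5145, 0.2432, 0.2421]
eef_rot: [179.9, -0.0, -19.5]
contact_force: [-0.3, 0.6, 0.0]
opening: 0.0149
```

Run:
```python
from h import *
f=wrist('w5'); st()
s=grab_frame('scene'); save('s5',s)
for l in('probe','probe_tip'):
    for d in recognise('wrist',l)[:3]: print(l,np.round(d['pixel']),round(d['score'],2),np.round(world(f,d['pixel'])[0],3))
```

```text
9.65 tcp [0.5135 0.2427 0.24  ] rot [ 1.7972e+02  1.2000e-01 -1.9550e+01] F [ 0.31 -0.38 -0.52] op 0.0147
probe [ 68. 461.] 0.92 [0.562 0.023 0.016]
probe [254. 278.] 0.75 [0.527 0.24  0.253]
probe [ 93. 275.] 0.29 [0.601 0.216 0.05 ]
probe_tip [253. 282.] 0.95 [0.527 0.238 0.254]
probe_tip [ 68. 462.] 0.75 [0.563 0.023 0.016]
```

View pics/w5.png

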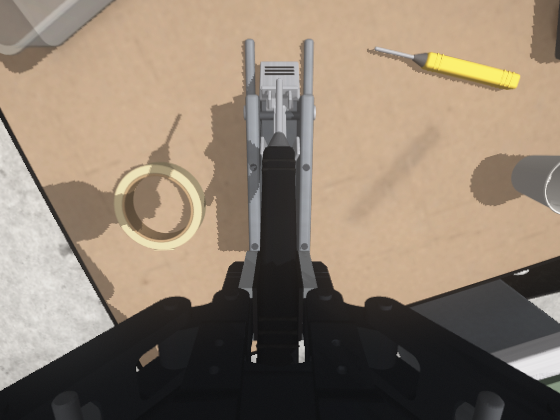

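View pics/s5.png

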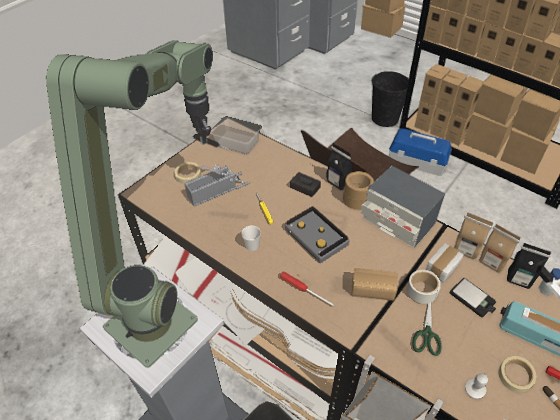

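Run:
```python
from h import *
f=load('w5'); o=get_obs()
Rt=Rot.from_euler('xyz',o['eef_rot'],degrees=True).as_matrix(); p=o['tcp_pos']
print('pred tip px',proj(f,p+Rt@[.0878,0,.0692]), 'axis',proj(f,p+Rt@[.0,0,-.0187]))
a=cv2.imread('pics/w5.png'); c=cv2.resize(a[60:180,230:330],None,fx=6,fy=5,interpolation=cv2.INTER_CUBIC);cv2.imwrite('pics/c5.png',c)
P=cloud(f); q=(P-p)@Rt
for r in range(70,150,6):
    k=q[r,260:300]; m=(k[:,2]<.1)&(k[:,2]>-.1)
    if m.sum(): print(r,np.where(m)[0]+260, k[m].mean(0).round(4))
```

```text
pred tip px [[283.92234349  90.18813018]] axis [[285.1557106  287.16982805]]
82 [276 277 278 279 280 281 282] [ 0.0917 -0.003   0.0603]
88 [276 277 278 279 280 281 282] [ 0.0882 -0.003   0.0578]
94 [276 277 278 279 280 281 282] [ 0.0845 -0.003   0.0542]
100 [276 277 278 279 280 281 282] [ 0.081 -0.003  0.051]
106 [276 277 278 279 280 281 282] [ 0.0776 -0.003   0.0473]
112 [276 277 278 279 280 281 282] [ 0.0743 -0.003   0.0443]
118 [276 277 278 279 280 281 282] [ 0.071  -0.0029  0.0411]
124 [275 276 277 278 279 280 281 282] [ 0.0678 -0.0032  0.0386]
130 [275 276 277 278 279 280 281 282] [ 0.0647 -0.0032  0.0357]
136 [273 274 275 276 277 278 279 280 281 282 283 284] [ 0.0618 -0.0032  0.0297]
142 [270 271 272 273 274 275 276 277 278 279 280 281 282 283 284 285 286 287] [ 0.0591 -0.0031  0.0249]
148 [265 266 267 268 269 270 271 272 273 274 275 276 277 278 279 280 281 282
 283 284 285 286 287 288 289 290 291 292] [ 0.0565 -0.0031  0.0195]
```

View pics/c5.png

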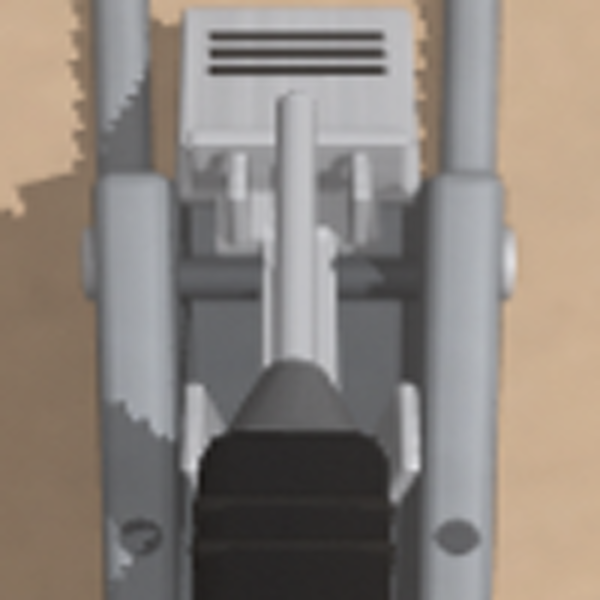

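Run:
```python
from h import *
st(); f=wrist('w6'); st()
for n in('w3','w5','w6'):
    f=load(n); R,t=pose(f); print(n,-R.T@t, 'tfc',np.array(f['tool_from_camera']).round(4).tolist() if n!='w5' else '')
f=load('w6');o=get_obs()
Rt=Rot.from_euler('xyz',o['eef_rot'],degrees=True).as_matrix(); p=o['tcp_pos']
print(proj(f,p+Rt@[.0,0,-.0187]))
P=cloud(f); q=(P-p)@Rt
for r in list(range(76,150,12))+[200,230,260]:
    k=q[r,250:310]; m=(k[:,2]<.1)&(k[:,2]>-.1)
    if m.sum(): print(r,np.where(m)[0][[0,-1]]+250, k[m].mean(0).round(4))
```

```text
9.8 tcp [0.5116 0.2418 0.2357] rot [179.38   0.48 -19.55] F [-0.04  0.69 -1.91] op 0.0151
9.85 tcp [0.5115 0.2418 0.2353] rot [179.35   0.51 -19.55] F [-0.59  0.19 -1.3 ] op 0.0148
w3 [0.58106074 0.22227665 0.2612052 ] tfc [[-0.0004, -0.9617, -0.2741, 0.0701], [1.0, -0.0005, 0.0004, -0.0014], [-0.0005, -0.2741, 0.9617, -0.1423], [0.0, 0.0, 0.0, 1.0]]
w5 [0.58100426 0.22134147 0.38443351] tfc 
w6 [0.57970919 0.22071484 0.37735707] tfc [[-0.0004, -0.9617, -0.2741, 0.0701], [1.0, -0.0005, 0.0004, -0.0014], [-0.0005, -0.2741, 0.9617, -0.1423], [0.0, 0.0, 0.0, 1.0]]
[[280.73212862 290.00333406]]
88 [276 282] [ 0.0854 -0.0004  0.0638]
100 [276 282] [ 0.0784 -0.0004  0.0574]
112 [276 282] [ 0.0717 -0.0005  0.051 ]
124 [275 282] [ 0.0653 -0.0008  0.0453]
136 [273 284] [ 0.0594 -0.001   0.0362]
148 [265 292] [ 0.0541 -0.0008  0.0263]
200 [262 295] [ 0.0323 -0.0009  0.0064]
230 [261 295] [ 0.0213 -0.0011 -0.0041]
260 [250 309] [ 0.0113 -0.0005 -0.0136]
```

>>> step_arm(
  moves=[
    [0.008,-0.012,0,-5,-30,5,1],
    [0,0,0,-5,-38,0,1],
    [0,0,0,-5,-38,0,1],
    [0,0,0,-5,-38,0,1],
    [0,0,0,-5,-38,0,1],
    [0,0,0,-5,-38,0,1],
    [0,0,0,-5,-38,0,1],
    [0,0,0,-5,-38,0,1],
    [0,0,0,-5,-38,0,1],
    [0,0,0,-5,-38,-10,1],
    [0,0,0,-5,-38,-10,1],
    [0,0,0,-5,-25,-10,1],
    [0,0,0,0,0,0,1],
    [0,0,0,0,0,0,1],
    [0,0,0,0,0,0,1],
  ],
)

```text
time_s: 11.35
tcp_pos: [0.4385, -0.2069, 0.1916]
eef_rot: [179.6, 1.9, -19.4]
contact_force: [-0.2, -0.8, -0.3]
opening: 0.0146
```

```bash
cat > studs.py <<'E'
from h import *
import sys
def go(n):
    st(); f=wrist(n); st()
    hsv=cv2.cvtColor(f['pixels'],cv2.COLOR_RGB2HSV)
    m=((hsv[...,1]>90)&(hsv[...,0]>14)&(hsv[...,0]<32)&(hsv[...,2]>110)).astype(np.uint8)
    k,l,s,c=cv2.connectedComponentsWithStats(m)
    for i in range(1,k):
        if s[i,4]>60:
            w=world(f,[[c[i][1],c[i][0]]],.042)[0]
            if .45<w[0]<.7 and -.4<w[1]<-.05: print('stud',s[i,:5],c[i].round(1),w.round(4))
    o=get_obs(); Rt=Rot.from_euler('xyz',o['eef_rot'],degrees=True).as_matrix(); p=o['tcp_pos']
    print('tip px pred',proj(f,p+Rt@[.090,0,.070]).round(1),'world',(p+Rt@[.090,0,.070]).round(4))
go(sys.argv[1])
E
python3 studs.py w7
```

```text
11.35 tcp [ 0.4385 -0.2069  0.1916] rot [179.62   1.87 -19.38] F [-0.16 -0.82 -0.3 ] op 0.0146
11.4 tcp [ 0.4386 -0.2067  0.1917] rot [179.62   1.85 -19.34] F [-0.04 -0.4  -1.16] op 0.0151
stud [198   5  19  20 288] [206.6  14.4] [ 0.59   -0.2017  0.042 ]
stud [252  45  35  37 983] [269.1  62.8] [ 0.5406 -0.2355  0.042 ]
stud [131  63  27  27 581] [143.9  76.4] [ 0.5654 -0.136   0.042 ]
tip px pred [[279.   80.4]] world [ 0.5212 -0.2362  0.1189]
```

View pics/w7.png

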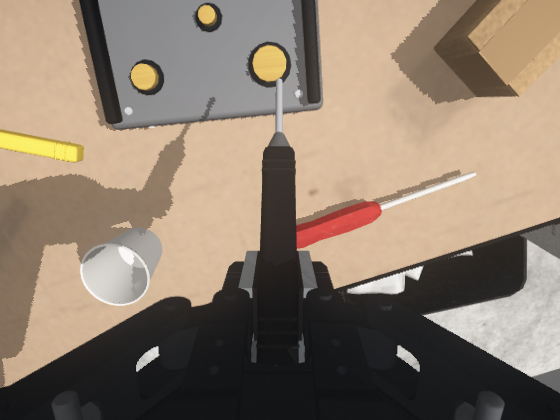

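>>> step_arm(
  moves=[
    [-0.011,-0.031,0,10,1,-15,1],
    [0,0,0,7,1,-20,1],
    [0,0,0,0,0,-20,1],
    [0,0,0,0,0,-5,1],
    [0,0,0,0,0,0,1],
    [0,0,0,0,0,0,1],
  ],
)

```text
time_s: 12.0
tcp_pos: [0.4595, -0.1997, 0.1334]
eef_rot: [179.6, -0.5, -18.8]
contact_force: [0.1, 0.1, -0.3]
opening: 0.0148
```

```bash
python3 studs.py w8
```

```text
12.0 tcp [ 0.4595 -0.1997  0.1334] rot [179.64  -0.49 -18.84] F [ 0.05  0.15 -0.3 ] op 0.0148
12.05 tcp [ 0.4596 -0.1998  0.1336] rot [179.64  -0.52 -18.85] F [ 0.31 -0.35 -1.37] op 0.0151
stud [205  18  22  23 406] [215.4  29.3] [ 0.59   -0.2016  0.042 ]
stud [ 270   67   41   43 1205] [291.6  87.3] [ 0.5405 -0.2366  0.042 ]
stud [122  86  34  32 834] [138.4 102. ] [ 0.5654 -0.1361  0.042 ]
tip px pred [[279.7  80.1]] world [ 0.5452 -0.2295  0.0644]
```

View pics/w8.png

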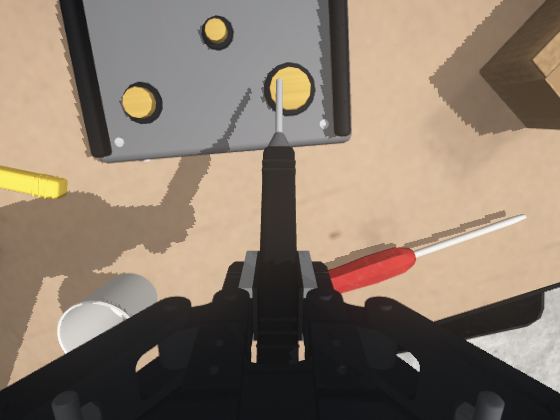

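>>> step_arm(
  moves=[
    [0,0,0,-3,-4,-6,1],
    [0,0,0,-2,-3,-6,1],
    [0,0,0,0,0,-3,1],
    [0,0,0,0,0,0,1],
  ],
)

```text
time_s: 12.45
tcp_pos: [0.455, -0.2081, 0.1194]
eef_rot: [179.6, -0.8, -18.9]
contact_force: [0.7, 0.2, -0.6]
opening: 0.0149
```

```bash
python3 studs.py w9
```

```text
12.45 tcp [ 0.455  -0.2081  0.1194] rot [179.61  -0.76 -18.87] F [ 0.73  0.15 -0.59] op 0.0149
12.5 tcp [ 0.4551 -0.2081  0.1196] rot [179.6   -0.77 -18.86] F [-0.44 -0.27 -0.08] op 0.0152
stud [184  10  25  25 475] [196.  22.] [ 0.5898 -0.2016  0.042 ]
stud [ 254   61   44   47 1387] [275.2  82.9] [ 0.5412 -0.2354  0.042 ]
stud [ 98  83  36  34 951] [115.3  99.5] [ 0.5652 -0.1362  0.042 ]
tip px pred [[279.5  80.3]] world [ 0.541  -0.238   0.0508]
```

>>> step_arm(
  moves=[
    [0,0,0,0,1,-4,1],
    [0,0,0,0,1,-4,1],
    [0,0,0,0,0,-2,1],
    [0,0,0,0,0,-1,1],
  ],
)

```text
time_s: 12.9
tcp_pos: [0.4557, -0.2063, 0.1082]
eef_rot: [179.6, -0.9, -18.9]
contact_force: [-0.9, -0.7, 0.8]
opening: 0.0149
```

```bash
python3 studs.py w10
python3 - <<'E'
from h import *
f=load('w10'); a=cv2.imread('pics/w10.png')
c=cv2.resize(a[20:150,90:330],None,fx=3.3,fy=3.3,interpolation=cv2.INTER_CUBIC);cv2.imwrite('pics/c10.png',c)
E
```

```text
12.9 tcp [ 0.4557 -0.2063  0.1082] rot [179.59  -0.86 -18.87] F [-0.85 -0.72  0.78] op 0.0149
12.95 tcp [ 0.4556 -0.2062  0.1081] rot [179.59  -0.85 -18.87] F [-1.24 -0.39  0.56] op 0.0144
stud [182   4  27  26 530] [195.   16.9] [ 0.5898 -0.2017  0.042 ]
stud [552  41   8  19  89] [556.6  50. ] [ 0.5062 -0.3998  0.042 ]
stud [ 256   60   46   48 1489] [278.9  82. ] [ 0.5408 -0.2354  0.042 ]
stud [  92   81   38   36 1063] [110.3  98.9] [ 0.5652 -0.1364  0.042 ]
stud [  0 176  39  31 977] [ 18.  191.9] [ 0.5335 -0.053   0.042 ]
tip px pred [[279.5  80.7]] world [ 0.5416 -0.2362  0.0395]
```

View pics/c10.png

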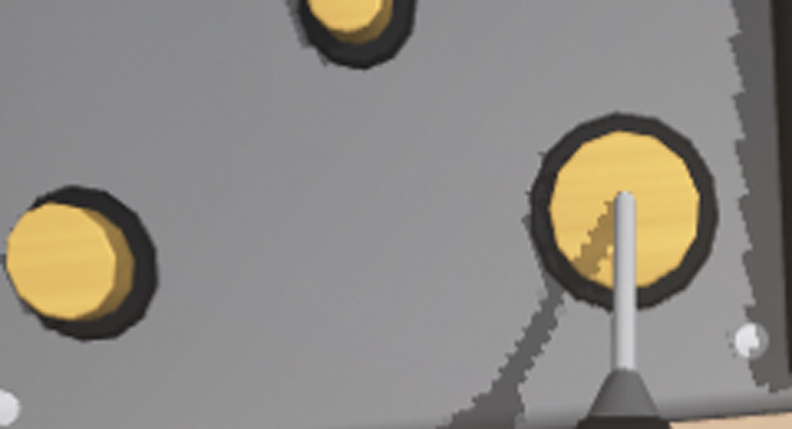

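```bash
cat > sz.py <<'E'
from h import *
import sys
S={'wide':(.5408,-.2354,.010),'mid':(.5653,-.1361,.0075),'narrow':(.5899,-.2017,.0045)}
def go(n,new=False):
    f=wrist(n) if new else load(n)
    P=cloud(f); hsv=cv2.cvtColor(f['pixels'],cv2.COLOR_RGB2HSV); b=(hsv[...,1]>90)&(hsv[...,0]>14)&(hsv[...,0]<32)&(hsv[...,2]>110)
    g=(abs(P[...,0]-.575)<.03)&(abs(P[...,1]+.17)<.03)&~b&(hsv[...,1]<40)
    print('dock face',np.median(P[g][:,2]).round(4))
    for k,(x,y,r) in S.items():
        m=b&(np.hypot(P[...,0]-x,P[...,1]-y)<r)&(P[...,2]>.02)&(P[...,2]<.06)
        if m.sum()>20: print(k,m.sum(),np.median(P[m][:,2]).round(4))
    st()
if __name__=='__main__': go(sys.argv[1],len(sys.argv)>2)
E
python3 sz.py w8; python3 sz.py w9; python3 sz.py w10
```

```text
dock face 0.0318
wide 607 0.0418
mid 395 0.0416
narrow 171 0.0418
12.95 tcp [ 0.4556 -0.2062  0.1081] rot [179.59  -0.85 -18.87] F [-1.24 -0.39  0.56] op 0.0144
dock face 0.0317
wide 699 0.0418
mid 442 0.0417
narrow 184 0.0418
12.95 tcp [ 0.4556 -0.2062  0.1081] rot [179.59  -0.85 -18.87] F [-1.24 -0.39  0.56] op 0.0144
dock face 0.0317
wide 749 0.0377
mid 497 0.0417
narrow 216 0.0417
12.95 tcp [ 0.4556 -0.2062  0.1081] rot [179.59  -0.85 -18.87] F [-1.24 -0.39  0.56] op 0.0144
```

The wide stud is pushed down 4.1 mm in the depth picture. I'll hold it there.

>>> step_arm(
  moves=[
    [0,0,0,0,0,0,1],
    [0,0,0,0,0,0,1],
    [0,0,0,0,0,0,1],
    [0,0,0,0,0,0,1],
    [0,0,0,0,0,0,1],
  ],
)

```text
time_s: 13.45
tcp_pos: [0.4557, -0.2063, 0.1086]
eef_rot: [179.6, -0.9, -18.9]
contact_force: [-0.7, -0.2, 1.2]
opening: 0.0156
```

```bash
python3 sz.py w11 1
```

```text
dock face 0.0317
wide 751 0.0381
mid 494 0.0417
narrow 212 0.0418
13.5 tcp [ 0.4557 -0.2063  0.1086] rot [179.58  -0.88 -18.86] F [-0.46 -0.41  0.57] op 0.0148
```

>>> step_arm(
  moves=[
    [0,0,0,0,0,0,1],
    [0,0,0,0,0,0,1],
    [0,0,0,0,0,5,1],
    [0,0,0,0,0,20,1],
    [0,0,0,5,20,5,1],
    [0,0,0,7,30,0,1],
    [0,0,0,7,30,0,1],
    [0.005,0.014,-0.011,5,18,-5,1],
    [0,0,0,0,0,-5,1],
    [0,0,0,0,0,0,1],
    [0,0,0,0,0,0,1],
  ],
)

```text
time_s: 14.6
tcp_pos: [0.4806, -0.1061, 0.131]
eef_rot: [179.6, -0.1, -19.6]
contact_force: [0.4, -0.3, 0.3]
opening: 0.0153
```

```bash
python3 studs.py w12; python3 sz.py w12
```

```text
14.6 tcp [ 0.4806 -0.1061  0.131 ] rot [ 1.796e+02 -1.000e-01 -1.961e+01] F [ 0.44 -0.29  0.34] op 0.0153
14.65 tcp [ 0.4805 -0.1062  0.131 ] rot [ 1.796e+02 -9.000e-02 -1.963e+01] F [-0.37  0.94 -0.12] op 0.0148
stud [352   0  22  21 372] [362.3   9. ] [ 0.5899 -0.2008  0.042 ]
stud [ 413   47   41   45 1419] [432.7  69.1] [ 0.5406 -0.2348  0.042 ]
stud [261  68  31  33 651] [275.2  82.8] [ 0.5666 -0.1345  0.042 ]
tip px pred [[279.9  80.6]] world [ 0.5652 -0.137   0.0611]
dock face 0.0318
wide 764 0.0418
mid 312 0.0417
narrow 173 0.0418
14.65 tcp [ 0.4805 -0.1062  0.131 ] rot [ 1.796e+02 -9.000e-02 -1.963e+01] F [-0.37  0.94 -0.12] op 0.0148
```

View pics/w12.png

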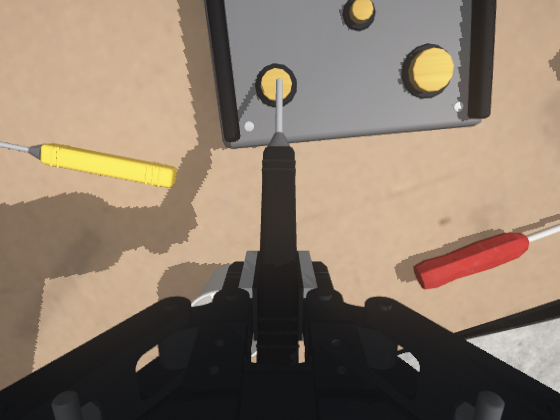

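>>> step_arm(
  moves=[
    [0,0,0,0,1,-7,1],
    [0,0,0,0,0,-6,1],
    [0,0,0,0,0,-4,1],
    [0,0,0,0,0,-1,1],
    [0,0,0,0,0,0,1],
  ],
)

```text
time_s: 15.15
tcp_pos: [0.48, -0.1073, 0.1115]
eef_rot: [179.6, -0.1, -19.8]
contact_force: [0.6, -0.7, -0.2]
opening: 0.0149
```

```bash
python3 studs.py w13; python3 sz.py w13
```

```text
15.15 tcp [ 0.48   -0.1073  0.1115] rot [ 1.796e+02 -1.200e-01 -1.982e+01] F [ 0.58 -0.69 -0.15] op 0.0149
15.2 tcp [ 0.4801 -0.1073  0.1116] rot [ 1.7959e+02 -1.3000e-01 -1.9820e+01] F [-0.04 -1.34  0.47] op 0.015
stud [356   0  23  11 193] [367.4   4.1] [ 0.5869 -0.1997  0.042 ]
stud [ 422   40   46   49 1695] [444.6  64. ] [ 0.5406 -0.2348  0.042 ]
stud [257  64  34  36 803] [272.2  80.1] [ 0.5664 -0.1343  0.042 ]
tip px pred [[279.5  80.4]] world [ 0.5647 -0.1383  0.0418]
dock face 0.0318
wide 908 0.0417
mid 405 0.0397
narrow 74 0.0418
15.2 tcp [ 0.4801 -0.1073  0.1116] rot [ 1.7959e+02 -1.3000e-01 -1.9820e+01] F [-0.04 -1.34  0.47] op 0.015
```

>>> step_arm(
  moves=[
    [0,0,0,0,0,-2,1],
    [0,0,0,0,0,0,1],
    [0,0,0,0,0,0,1],
    [0,0,0,0,0,0,1],
  ],
)

```text
time_s: 15.6
tcp_pos: [0.4803, -0.1073, 0.1101]
eef_rot: [179.6, -0.2, -19.8]
contact_force: [-0.4, 0.3, 1.0]
opening: 0.0146
```

```bash
python3 sz.py w14 1
```

```text
dock face 0.0318
wide 923 0.0418
mid 395 0.0384
narrow 74 0.0418
15.65 tcp [ 0.4803 -0.1073  0.1101] rot [179.59  -0.18 -19.81] F [-0.02  1.18  0.97] op 0.0147
```

>>> step_arm(
  moves=[
    [0,0,0,0,0,-0.7,1],
    [0,0,0,0,0,0,1],
    [0,0,0,0,0,0,1],
    [0,0,0,0,0,0,1],
    [0,0,0,0,0,0,1],
    [0,0,0,0,0,0,1],
  ],
)

```text
time_s: 16.25
tcp_pos: [0.4803, -0.1073, 0.1095]
eef_rot: [179.6, -0.2, -19.8]
contact_force: [-0.0, -0.3, 1.2]
opening: 0.0153
```

```bash
python3 sz.py w15 1
```

```text
dock face 0.0318
wide 917 0.0418
mid 396 0.0379
narrow 71 0.0416
16.3 tcp [ 0.4803 -0.1073  0.1095] rot [179.58  -0.19 -19.81] F [ 0.31 -0.5   0.36] op 0.0149
```

>>> step_arm(
  moves=[
    [0,0,0,0,0,5,1],
    [0,0,0,0,0,20,1],
    [0,0,0,5,-12,5,1],
    [0,0,0,9,-24,0,1],
    [0,0,0,9,-22,-4,1],
    [0,0,0,2,-6,-4,1],
    [0,0,0,0,0,0,1],
    [0,0,0,0,0,0,1],
  ],
)

```text
time_s: 17.1
tcp_pos: [0.5061, -0.1755, 0.1315]
eef_rot: [179.6, -0.1, -19.8]
contact_force: [0.4, 0.0, -0.7]
opening: 0.0146
```

```bash
python3 studs.py w16; python3 sz.py w16
```

```text
17.1 tcp [ 0.5061 -0.1755  0.1315] rot [ 1.7955e+02 -1.4000e-01 -1.9780e+01] F [ 0.45  0.02 -0.7 ] op 0.0146
17.15 tcp [ 0.506  -0.1752  0.1315] rot [ 1.7955e+02 -1.2000e-01 -1.9750e+01] F [ 0.29 -0.77 -0.32] op 0.0147
stud [262  77  15  22 263] [269.3  87.1] [ 0.5909 -0.1997  0.042 ]
stud [ 323  121   41   41 1306] [342.9 141.1] [ 0.5409 -0.2351  0.042 ]
stud [180 142  29  30 715] [194.3 155.9] [ 0.5662 -0.1353  0.042 ]
tip px pred [[279.2  81. ]] world [ 0.5906 -0.2062  0.0617]
dock face 0.032
wide 669 0.0416
mid 364 0.0416
narrow 117 0.0417
17.15 tcp [ 0.506  -0.1752  0.1315] rot [ 1.7955e+02 -1.2000e-01 -1.9750e+01] F [ 0.29 -0.77 -0.32] op 0.0147
```

View pics/w16.png

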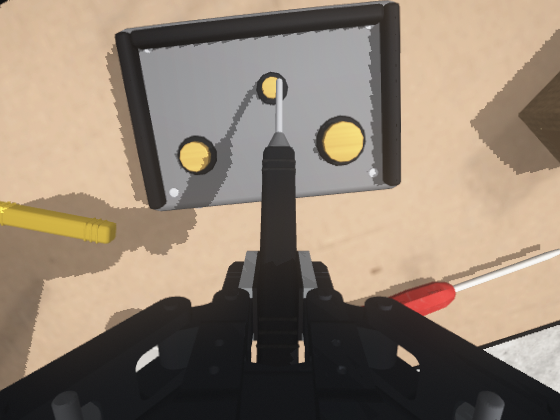

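>>> step_arm(
  moves=[
    [0,0,0,-1,4,-4,1],
    [0,0,0,0,1,-5,1],
    [0,0,0,0,0,-2,1],
    [0,0,0,0,0,0,1],
  ],
)

```text
time_s: 17.55
tcp_pos: [0.5037, -0.1674, 0.1195]
eef_rot: [179.6, -0.0, -19.6]
contact_force: [0.3, 0.6, 0.0]
opening: 0.0153
```

```bash
python3 studs.py w17
python3 - <<'E'
import cv2
a=cv2.imread('pics/w17.png')
c=cv2.resize(a[40:150,200:360],None,fx=5,fy=5,interpolation=cv2.INTER_CUBIC);cv2.imwrite('pics/c17.png',c)
E
```

```text
17.55 tcp [ 0.5037 -0.1674  0.1195] rot [ 1.7958e+02 -3.0000e-02 -1.9610e+01] F [0.31 0.56 0.01] op 0.0153
17.6 tcp [ 0.5038 -0.1675  0.1197] rot [ 1.7958e+02 -4.0000e-02 -1.9620e+01] F [-0.45  0.63 -1.5 ] op 0.0146
stud [272  66  22  23 336] [283.4  75.7] [ 0.5908 -0.2017  0.042 ]
stud [ 336  113   44   44 1473] [357.6 134.8] [ 0.5409 -0.2351  0.042 ]
stud [184 135  33  32 819] [200.2 150.1] [ 0.5661 -0.1353  0.042 ]
tip px pred [[279.6  80.3]] world [ 0.5884 -0.1982  0.0497]
```

View pics/c17.png

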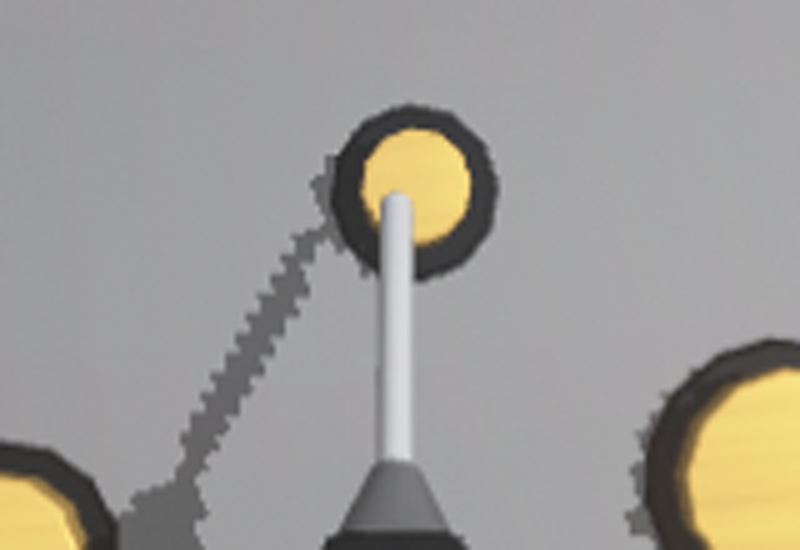

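>>> step_arm(
  moves=[
    [0,0,0,1.3,-2.2,-1,1],
    [0,0,0,0,0,-2,1],
    [0,0,0,0,0,0,1],
  ],
)

```text
time_s: 17.9
tcp_pos: [0.5055, -0.1699, 0.1167]
eef_rot: [179.6, -0.1, -19.6]
contact_force: [0.4, 0.5, -0.3]
opening: 0.0148
```

```bash
python3 studs.py w18;python3 sz.py w18
```

```text
17.9 tcp [ 0.5055 -0.1699  0.1167] rot [ 1.7958e+02 -9.0000e-02 -1.9600e+01] F [ 0.35  0.47 -0.32] op 0.0148
17.95 tcp [ 0.5057 -0.1699  0.1169] rot [ 1.7958e+02 -1.1000e-01 -1.9600e+01] F [ 0.07 -0.17 -1.22] op 0.0151
stud [269  69  23  24 316] [280.5  79.3] [ 0.5911 -0.2016  0.042 ]
stud [ 334  118   44   44 1499] [355.6 139.2] [ 0.5409 -0.235   0.042 ]
stud [181 139  33  33 843] [197.  154.5] [ 0.5661 -0.1354  0.042 ]
tip px pred [[279.5  80.2]] world [ 0.5904 -0.2006  0.0471]
dock face 0.0319
wide 763 0.0416
mid 424 0.0416
narrow 110 0.0418
17.95 tcp [ 0.5057 -0.1699  0.1169] rot [ 1.7958e+02 -1.1000e-01 -1.9600e+01] F [ 0.07 -0.17 -1.22] op 0.0151
```

Aligned. I'll push down about 7 mm, of which about 3.5 mm presses the stud.

>>> step_arm(
  moves=[
    [0,0,0,0,0,-3,1],
    [0,0,0,0,0,-3,1],
    [0,0,0,0,0,-1,1],
    [0,0,0,0,0,0,1],
  ],
)

```text
time_s: 18.35
tcp_pos: [0.506, -0.1702, 0.1096]
eef_rot: [179.6, -0.2, -19.6]
contact_force: [-0.1, -0.0, 0.4]
opening: 0.0149
```

```bash
python3 studs.py w19;python3 sz.py w19
```

```text
18.35 tcp [ 0.506  -0.1702  0.1096] rot [ 1.7958e+02 -1.7000e-01 -1.9620e+01] F [-0.09 -0.01  0.45] op 0.0149
18.4 tcp [ 0.506  -0.1702  0.1097] rot [ 1.7958e+02 -1.7000e-01 -1.9620e+01] F [0.36 0.32 0.91] op 0.0147
stud [269  70  23  23 315] [280.2  80. ] [ 0.5907 -0.2014  0.042 ]
stud [ 336  119   45   45 1599] [357.9 141. ] [ 0.5409 -0.235   0.042 ]
stud [178 141  34  34 905] [194.5 156.9] [ 0.566  -0.1355  0.042 ]
tip px pred [[279.5  80.4]] world [ 0.5908 -0.201   0.04  ]
dock face 0.0319
wide 804 0.0416
mid 444 0.0415
narrow 107 0.038
18.4 tcp [ 0.506  -0.1702  0.1097] rot [ 1.7958e+02 -1.7000e-01 -1.9620e+01] F [0.36 0.32 0.91] op 0.0147
```

>>> step_arm(
  moves=[
    [0,0,0,0,0,0,1],
    [0,0,0,0,0,-0.3,1],
    [0,0,0,0,0,0,1],
    [0,0,0,0,0,-0.3,1],
    [0,0,0,0,0,0,1],
    [0,0,0,0,0,0,1],
  ],
)

```text
time_s: 19.0
tcp_pos: [0.506, -0.1702, 0.1095]
eef_rot: [179.6, -0.2, -19.6]
contact_force: [-0.7, 0.7, -0.5]
opening: 0.015
```

```bash
python3 sz.py w20 1
```

```text
dock face 0.0319
wide 816 0.0417
mid 445 0.0416
narrow 105 0.0379
19.05 tcp [ 0.506  -0.1702  0.1095] rot [179.58  -0.2  -19.61] F [-0.84 -0.16  0.6 ] op 0.0149
```

All three are done. Back to the cradle.

>>> step_arm(
  moves=[
    [0,0,0,0,0,5,1],
    [0,0,0,0,0,30,1],
    [0,0,0,0,0,45,1],
    [0,0,0,0,10,45,1],
    [0,0,0,1,35,10,1],
    [0,0,0,1,38,0,1],
    [0,0,0,1,38,0,1],
    [0,0,0,1,38,0,1],
    [0,0,0,1,38,0,1],
    [0,0,0,1,38,0,1],
    [0,0,0,1,38,0,1],
    [0,0,0,1,38,0,1],
    [0,0,0,1,38,0,1],
    [0,0,0,0,36,0,1],
    [0,0,0,0,20,0,1],
    [0,0,0,0,0,0,1],
    [0,0,0,0,0,0,1],
  ],
)

```text
time_s: 20.75
tcp_pos: [0.5114, 0.2504, 0.2533]
eef_rot: [179.7, -0.4, -19.8]
contact_force: [-0.3, -0.5, -0.8]
opening: 0.0146
```

```bash
python3 studs.py w21
```

```text
20.75 tcp [0.5114 0.2504 0.2533] rot [179.69  -0.37 -19.78] F [-0.3  -0.48 -0.83] op 0.0146
20.8 tcp [0.5115 0.2502 0.2533] rot [179.71  -0.36 -19.82] F [-0.18 -0.56 -0.6 ] op 0.0149
tip px pred [[279.9  80.3]] world [0.5964 0.2192 0.1838]
```

View pics/w21.png

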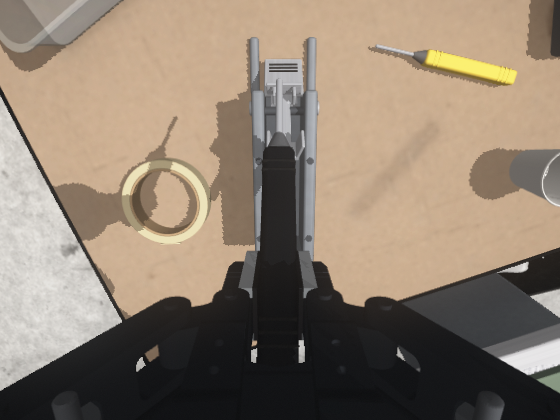

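>>> step_arm(
  moves=[
    [0.002,0.006,0.004,3,-7,-20,1],
    [0,0,0,0,0,-35,1],
    [0,0,0,0,0,-25,1],
    [0,0,0,0,0,-12,1],
    [0,0,0,0,0,0,1],
    [0,0,0,0,0,0,1],
  ],
)

```text
time_s: 21.4
tcp_pos: [0.5162, 0.2362, 0.1619]
eef_rot: [179.8, -0.3, -20.0]
contact_force: [-0.6, 0.5, -0.6]
opening: 0.0148
```

```bash
python3 -c "
from h import *
st()"
```

```text
21.4 tcp [0.5162 0.2362 0.1619] rot [179.82  -0.27 -20.03] F [-0.62  0.53 -0.59] op 0.0148
```

>>> step_arm(
  moves=[
    [0.001,0.005,0.008,-1.5,7,-4,1],
    [0,0,0,0,0,-5,1],
    [0,0,0,0,0,-3,1],
    [0,0,0,0,0,0,1],
  ],
)

```text
time_s: 21.8
tcp_pos: [0.5166, 0.2446, 0.1526]
eef_rot: [-180.0, -0.2, -19.5]
contact_force: [-0.3, -0.8, -0.6]
opening: 0.0152
```

```bash
python3 studs.py w22;python3 - <<'E'
import cv2
a=cv2.imread('pics/w22.png')
c=cv2.resize(a[20:280,200:360],None,fx=2.3,fy=2.3,interpolation=cv2.INTER_CUBIC);cv2.imwrite('pics/c22.png',c)
E
```

```text
21.8 tcp [0.5166 0.2446 0.1526] rot [-179.95   -0.25  -19.54] F [-0.28 -0.77 -0.6 ] op 0.0152
21.85 tcp [0.5167 0.2446 0.1527] rot [-179.94   -0.26  -19.54] F [ 0.51  0.22 -0.84] op 0.0153
tip px pred [[279.4  80.3]] world [0.6018 0.2145 0.0832]
```

View pics/c22.png

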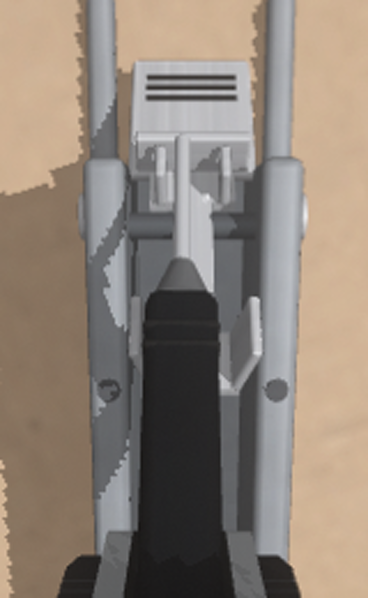

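>>> step_arm(
  moves=[
    [0,0,0,-2,-1.8,0,1],
    [0,0,0,0,0,-4,1],
    [0,0,0,0,0,-4,1],
    [0,0,0,0,0,0,1],
  ],
)

```text
time_s: 22.25
tcp_pos: [0.5145, 0.2427, 0.1446]
eef_rot: [-179.9, -0.3, -19.5]
contact_force: [0.0, -0.1, -0.2]
opening: 0.0149
```

```bash
python3 studs.py w23;python3 - <<'E'
import cv2
a=cv2.imread('pics/w23.png')
c=cv2.resize(a[20:280,200:360],None,fx=2.3,fy=2.3,interpolation=cv2.INTER_CUBIC);cv2.imwrite('pics/c23.png',c)
E
```

```text
22.25 tcp [0.5145 0.2427 0.1446] rot [-179.91   -0.29  -19.53] F [ 0.01 -0.07 -0.21] op 0.0149
22.3 tcp [0.5147 0.2428 0.1448] rot [-179.9    -0.31  -19.53] F [ 1.39 -0.43 -0.11] op 0.0148
tip px pred [[279.3  80.2]] world [0.5999 0.2127 0.0753]
```

View pics/c23.png

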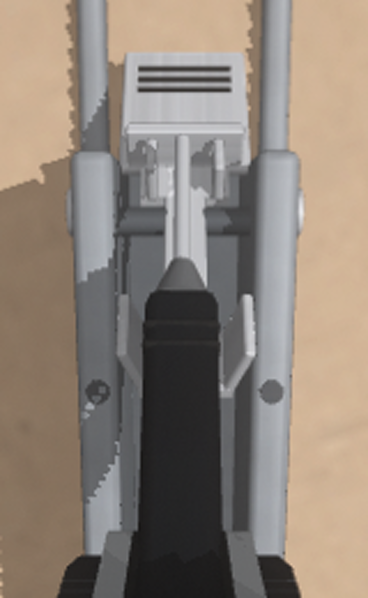

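>>> step_arm(
  moves=[
    [-0.003,0.007,0,0,0,-5,1],
    [0,0,0,0,0,-5,1],
    [0,0,0,0,0,-4,1],
    [0,0,0,0,0,0,1],
  ],
)

```text
time_s: 22.7
tcp_pos: [0.5148, 0.2428, 0.1294]
eef_rot: [179.8, 0.0, -19.5]
contact_force: [0.4, -0.7, -0.3]
opening: 0.0148
```

>>> step_arm(
  moves=[
    [0,0,0,0,0.3,-3,1],
    [0,0,0,0,0,-2,1],
    [0,0,0,0,0,-1,1],
    [0,0,0,0,0,0,1],
  ],
)

```text
time_s: 23.1
tcp_pos: [0.5149, 0.2431, 0.1229]
eef_rot: [179.8, 0.0, -19.5]
contact_force: [-1.7, -0.7, 0.1]
opening: 0.0151
```

```bash
python3 studs.py w24;python3 - <<'E'
import cv2
a=cv2.imread('pics/w24.png')
c=cv2.resize(a[20:280,200:360],None,fx=2.3,fy=2.3,interpolation=cv2.INTER_CUBIC);b=cv2.imread('pics/w4.png')
d=cv2.resize(b[20:280,200:360],None,fx=2.3,fy=2.3,interpolation=cv2.INTER_CUBIC)
cv2.imwrite('pics/c24.png',cv2.hconcat([c,d]))
E
```

```text
23.1 tcp [0.5149 0.2431 0.1229] rot [ 1.7976e+02  4.0000e-02 -1.9530e+01] F [-1.7  -0.68  0.06] op 0.0151
23.15 tcp [0.5149 0.2431 0.1229] rot [ 1.7977e+02  4.0000e-02 -1.9530e+01] F [-0.1  -0.82  0.07] op 0.015
tip px pred [[279.5  80.5]] world [0.5996 0.2128 0.0529]
```

View pics/c24.png

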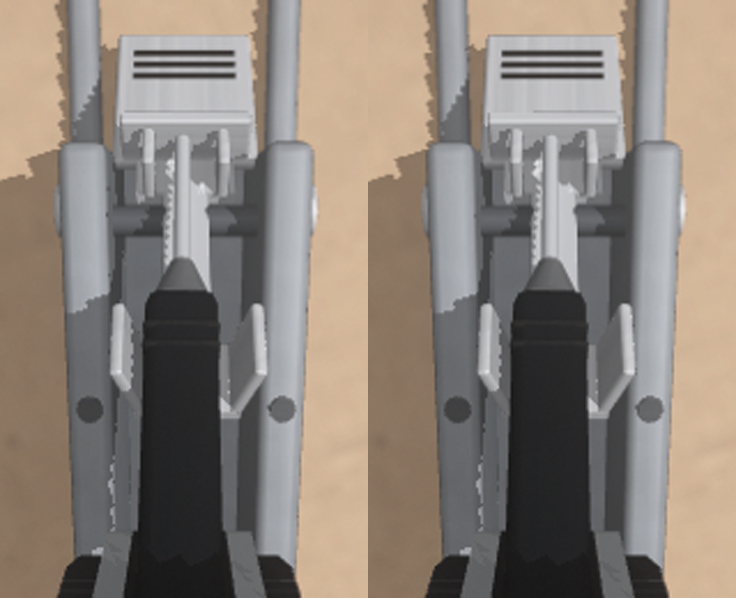

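>>> step_arm(
  moves=[
    [0,0,0,0,0,0,0.7],
    [0,0,0,0,0,0,0.5],
    [0,0,0,0,0,0,0.2],
    [0,0,0,0,0,0,0],
    [0,0,0,0,0,0,0],
    [0,0,0,0,0,0,0],
  ],
)

```text
time_s: 23.75
tcp_pos: [0.5154, 0.2434, 0.1237]
eef_rot: [179.9, -0.0, -19.5]
contact_force: [-0.2, 0.2, 0.0]
opening: 0.0854
```

```bash
python3 studs.py w25
```

```text
23.75 tcp [0.5154 0.2434 0.1237] rot [ 1.7985e+02 -4.0000e-02 -1.9530e+01] F [-0.18  0.21  0.02] op 0.0854
23.8 tcp [0.5154 0.2434 0.1237] rot [ 1.7985e+02 -3.0000e-02 -1.9530e+01] F [ 0.47 -0.41  0.  ] op 0.0859
tip px pred [[279.5  80.5]] world [0.6002 0.2131 0.0538]
```

View pics/w25.png

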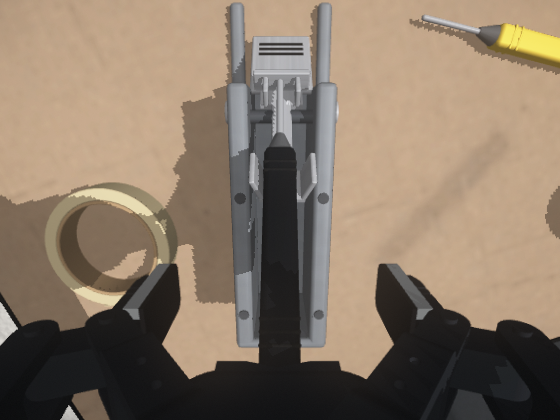

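>>> step_arm(
  moves=[
    [0,0,0,0,0,30,0],
    [0,0,0,0,0,40,0],
    [0,0,0,0,0,30,0.5],
    [0,0,0,-7,2,10,1],
    [0,0,0,0,0,0,1],
    [0,0,0,0,0,0,1],
    [0,0,0,0,0,0,1],
  ],
)

```text
time_s: 24.5
tcp_pos: [0.5047, 0.2444, 0.233]
eef_rot: [179.5, 0.3, -19.5]
contact_force: [0.1, -0.5, -0.1]
opening: 0.0122
```

Run:
```python
from h import *
f=wrist('w26'); st()
```

```text
24.55 tcp [0.5046 0.2443 0.2327] rot [179.48   0.37 -19.53] F [-0.8  -0.16 -0.03] op 0.0046
```

View pics/w26.png

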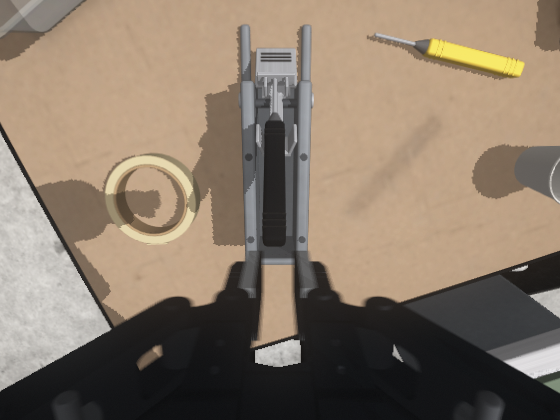

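>>> step_arm(
  moves=[
    [0.008,-0.008,0,4,1,-25,1],
    [0,0,0,0,0,-25,1],
    [0,0,0,0,0,-10,1],
    [0,0,0,0,0,0,1],
  ],
)

```text
time_s: 24.95
tcp_pos: [0.5073, 0.2446, 0.1671]
eef_rot: [179.8, 0.3, -19.5]
contact_force: [-0.4, 0.9, 0.7]
opening: 0.0001
```

>>> step_arm(
  moves=[
    [0,0,0,1,1,-8,1],
    [0,0,0,0,0,-8,1],
    [0,0,0,0,0,-8,1],
    [0,0,0,0,0,-8,1],
    [0,0,0,0,0,-8,1],
    [0,0,0,0,0,-8,1],
  ],
)

```text
time_s: 25.55
tcp_pos: [0.5108, 0.2468, 0.1188]
eef_rot: [-179.9, 0.0, -19.5]
contact_force: [-0.5, 0.3, 2.5]
opening: -0.0
```

>>> step_arm(
  moves=[
    [0,0,0,-1,-1.5,-8,1],
    [0,0,0,0,0,-8,1],
    [0,0,0,0,0,-8,1],
    [0,0,0,0,0,-6,1],
  ],
)

```text
time_s: 25.95
tcp_pos: [0.509, 0.2451, 0.0858]
eef_rot: [-179.9, 0.1, -19.5]
contact_force: [0.1, 0.2, 0.9]
opening: -0.0002
```

>>> step_arm(
  moves=[
    [0,0,0,0,0,-5,1],
    [0,0,0,0,0,-4,1],
    [0,0,0,0,0,-2,1],
    [0,0,0,0,0,-1,1],
  ],
)

```text
time_s: 26.35
tcp_pos: [0.5085, 0.2451, 0.0738]
eef_rot: [-180.0, 0.2, -19.5]
contact_force: [-3.2, -0.9, 11.7]
opening: 0.0
```

The force rose to 11.7 N at z = 0.074, so the rocker is on its flat stop. Retreating.

>>> step_arm(
  moves=[
    [0,0,0,0,0,10,1],
    [0,0,0,0,0,40,1],
    [0,0,0,0,0,45,1],
    [0,0,0,0,0,45,1],
    [0,0,0,0,0,45,1],
    [0,0,0,-10,4,40,1],
    [0,0,0,0,0,10,1],
    [0,0,0,0,0,0,1],
    [0,0,0,0,0,0,1],
  ],
)

```text
time_s: 27.25
tcp_pos: [0.4969, 0.2475, 0.3204]
eef_rot: [-179.8, -0.1, -19.5]
contact_force: [0.7, -0.1, 0.1]
opening: -0.0002
```

Run:
```python
from h import *
f=wrist('w27'); st()
P=cloud(f); O=np.array([.5813,.2167]);a=np.radians(-19.5);u=np.array([np.cos(a),np.sin(a)]);v=np.array([-u[1],u[0]])
lx=(P[...,:2]-O)@u; ly=(P[...,:2]-O)@v; z=P[...,2]
m=(f['pixels'].max(2)<75)&(lx>-.17)&(lx<-.03)&(abs(ly)<.018)&(z>.06)&(z<.1)
for a0 in np.arange(-.16,-.03,.02):
    k=m&(lx>=a0)&(lx<a0+.02)
    if k.sum()>3: print(round(a0,3),k.sum(),np.median(z[k]).round(4),np.median(ly[k]).round(4))
print('x',lx[m].min(),lx[m].max())
a=cv2.cvtColor(f['pixels'],cv2.COLOR_RGB2BGR)
cv2.imwrite('pics/c27.png',cv2.resize(a[20:260,180:380],None,fx=2.5,fy=2.5,interpolation=cv2.INTER_CUBIC))
save('top2',grab_frame('top'))
```

```text
27.3 tcp [0.4967 0.2475 0.3199] rot [-1.7988e+02 -3.0000e-02 -1.9550e+01] F [-0.87  0.37 -0.56] op 0.0
-0.16 8 0.0624 -0.0148
-0.14 204 0.0732 0.0033
-0.12 232 0.0731 0.0027
-0.1 231 0.0732 0.0021
-0.08 228 0.0733 0.0033
-0.06 238 0.0734 0.0032
-0.04 66 0.0727 0.0027
x -0.1489713345233321 -0.030745824877471697
```

View pics/c27.png

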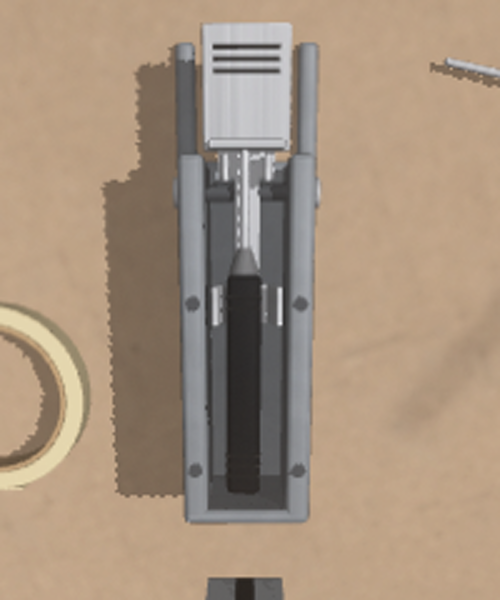

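View pics/top2.png

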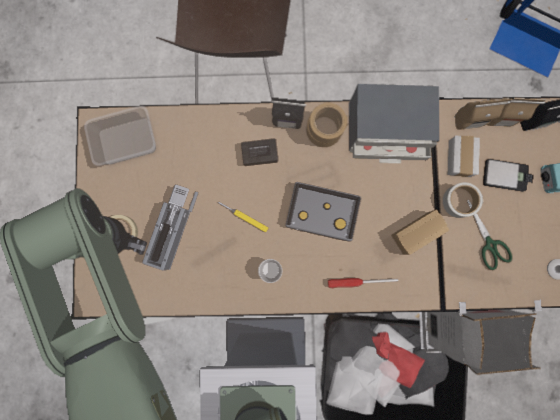

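Run:
```python
from h import *
O=np.array([.5813,.2167]);a=np.radians(-19.5);u=np.array([np.cos(a),np.sin(a)]);v=np.array([-u[1],u[0]])
for n,pts in(('w1',[[214.7,287.2],[132.5,284.5],[224.2,287.9]]),('w27',[[216.8,277.6],[129.2,277.6],[20+520/2.5,180+247/2.5]])):
    f=load(n); w=world(f,pts,.074)[:,:2]-O; print(n,(w@u).round(4),(w@v).round(4))
c=[]
for n in('w1','w27'):
    f=load(n); P=cloud(f); lx=(P[...,:2]-O)@u; ly=(P[...,:2]-O)@v; z=P[...,2]
    w=(lx>-.17)&(lx<.02)&(abs(ly)<.045)&(z>.069)&(z<.08)
    m=w&(f['pixels'].max(2)<75)&(abs(ly)<.015); g=w&~(f['pixels'].max(2)<90)
    # handle row
    print(n,'handle x',np.percentile(lx[m],[.5,99.5]).round(4),'y',np.median(ly[m]).round(4),'walls x',np.percentile(lx[g],[.3,99.7]).round(4),'y',np.percentile(ly[g],[1,99]).round(4))
    a_=cv2.cvtColor(f['pixels'],cv2.COLOR_RGB2BGR); c.append(cv2.resize(a_[110:230,240:320] if n=='w1' else a_[110:230,235:315],None,fx=4.8,fy=4.8,interpolation=cv2.INTER_CUBIC))
cv2.imwrite('pics/cmp.png',cv2.hconcat(c))
```

```text
w1 [-0.1431 -0.0395 -0.156 ] [0.0006 0.0001 0.0001]
w27 [-0.1394 -0.0353 -0.1538] [0.0026 0.0025 0.0012]
w1 handle x [-0.1426 -0.0393] y 0.0017 walls x [-0.1558  0.0196] y [-0.0287  0.0323]
w27 handle x [-0.1387 -0.0362] y 0.0033 walls x [-0.155   0.0199] y [-0.0286  0.032 ]
```

View pics/cmp.png

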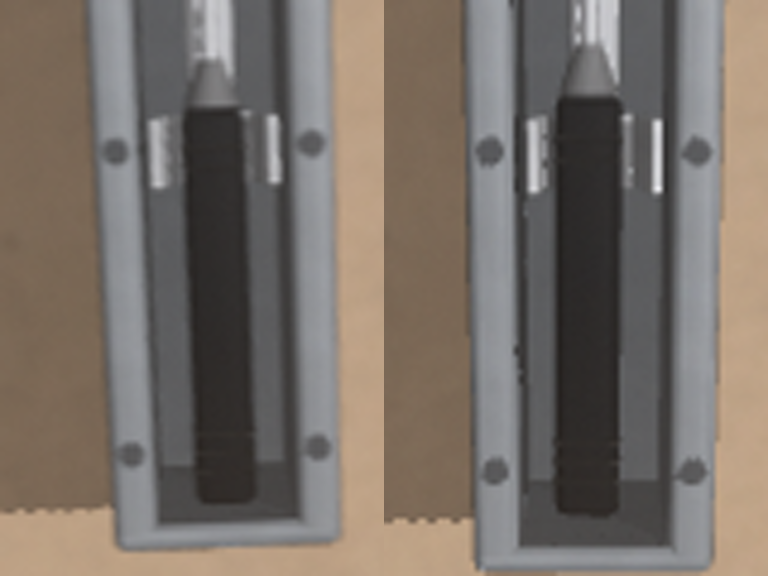

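Run:
```python
from h import *
a=load('top'); b=load('top2')
for n,bx in(('tape',None),):
    pass
for l in('sample_box','charger_brick','screwdriver','espresso_cup'):
    print(l,[(np.round(d['pixel']),round(d['score'],2)) for d in recognise('top',l)[:1]])
st(); print(arm.finish_job())
```

```text
sample_box [(array([233., 420.]), 0.56)]
charger_brick [(array([154., 262.]), 0.67)]
screwdriver [(array([281., 347.]), 0.71)]
espresso_cup [(array([272., 271.]), 0.74)]
27.55 tcp [0.4968 0.2475 0.3194] rot [-1.7993e+02  3.0000e-02 -1.9550e+01] F [ 0.14  0.06 -1.  ] op -0.0005
the job is handed in; nothing more can be done
None
```

I did the whole job in the order asked and handed it in at about 27.6 s. It reports no verdict.

- **Press plate:** I pushed it down to its stop, which tipped the handle up by about 42°. I then gripped the black probe by its handle.
- **Studs:** I pressed each one for at least half a second. All three depths were read from the depth pictures:

| Stud | Pushed down |
|---|---|
| Widest | 3.7–4.1 mm |
| Middle-sized | 3.3–3.8 mm |
| Narrowest | 3.8 mm |

The later pictures show the widest and middle-sized studs sprung back up. I did not measure the narrowest again after lifting off, because the only picture of the dock after that was a plain overhead view.

- **Probe back in the cradle:** I set it down at the pose where I had gripped it. I then pushed the handle down until the rocker met its flat stop, at about 12 N. The handle top now reads 73.2 mm high all along, against about 73.5 mm at the start.
- **Other things:** the sample box, charger brick, screwdriver and cup are within about 4 pixels of where they were found at the start. The arm hides the tape roll in the last overhead picture, but the wrist pictures showed it undisturbed. The yellow look-alike probe was not touched. The gripper stands about 0.25 m clear of the cradle.

**One disagreement:** the probe lies about 3–4 mm further towards the tip stop than at first, and about 1.5 mm to one side. That is about the play in the seat. I left it there because nudging it carried more risk.

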